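# Push the pad tote up the ramp and drop its tail behind the lip

### The arm

A 6-joint arm with a two-finger parallel gripper is mounted at the origin on the work surface. World frame = base frame: x ahead of the robot, y to its left, z up, the work surface at z = 0. Lengths are in m, angles in rad, forces in N, time in s.
With the tool pointing down it reaches from about 0.375 to 0.925 m from the base axis. Payload 5.7 kg.
Tool frame: the origin (TCP) lies midway between the tips of the shut fingers; the grasp point (between the pads) lies 19 mm behind it; z points along the fingers, y is the direction in which the jaws open and shut (so a half turn about z gives the same grasp; the last joint's range is limited). The gripper opens to 88 mm and grips with 3 to 60 N. Pads are 20 mm wide; open, the fingers measure 115 mm over their backs; the gripper's body (75 mm by 178 mm) begins 61 mm behind the grasp point.
Start: joints at [-1.315, 0.359, 1.51, -0, 1.272, -0.115], TCP at [0.217, -0.559, 0.223] pointing down, gripper open.
Joint ranges: [-2.97, 2.97], [-1.01, 2.36], [0.21, 2.38], [-0.96, 4.11], [0.2, 2.71], [-2.98, 2.98]. Speed limits (rad/s): [2.39, 2.39, 3.14, 3.14, 3.14, 3.14].

### API

Orientations are given as [roll, pitch, yaw] about the fixed x, y, z axes, in that order (R = Rz(yaw) Ry(pitch) Rx(roll)).
In Python, from station import env gives the robot as it stands. The module is installed in compiled form; this text tells all that it offers.
- The arm moves only by the shell command python3 -m jog 'ROWS' [FORCE]. ROWS is JSON, one flat list of numbers, 7 for each row, row after row: the shift along the tool's x, y, z in cm, then the turn, a rotation vector about the tool's x, y, z in degrees, then the finger opening in cm, from 0 to 8.78. A call has 1 to 5 rows; each row is the pose to reach, as a shift and turn from the pose commanded when the call began, along the tool's axes at that moment; what a row does not reach only later rows make up. A row lasts 1/10 s, in which the tool goes at most 50 mm and 8.59 degrees, less where a joint would pass 70% of its speed; a pose out of reach is approached as far as the arm can. A call with a gripper value outside its range is refused whole. The fingers move at their own pace and stop on an object; FORCE is the grip in N (left out, the last holds). Time passes only in rows, so rows that repeat a pose let the fingers close. It gives the time, the measured TCP pose, the force and the opening at its end, in the units of the state.
- env.read_state(): the state, without advancing time (a new reading comes with each control period).
- env.get_image(name): name is "side" or "top"; returns a dict with "frame" (420x560x3 uint8, blue, green, red), "z_map" (420x560 float32, m along the optical axis (not along the pixel's ray), 0 where there is no reading), "fov_y" (degrees; the focal length in pixels is half the picture's height over the tangent of half this angle, whatever the lens; pixels are square), "cx", "cy" (the principal point, pixels), "R" (3x3) and "t" (3): a world point X has camera coordinates R X + t. Camera axes: x right, y down, z forward; pixel columns grow to the right and rows downward; lengths in m; the calibration is good to about 2 mm. A picture is of the moment at which its call begins.
- env.close_job(): hands the job in, once; it reports no verdict.
Trained networks look in the newest picture that a camera, given by its name, has taken for a name from the list of things; names that differ only in an ending like _2 or _b are one class to them, and where a whole thing is asked for, a point or a joint stands for the part that bears it (a point fixed in the world has none). Each returns a list of dicts, best first, with "p" (0 to 1); they miss things now and then, are a little off and sometimes report something else, mostly with a low value. They report only what shows in the picture. A call takes as long as a camera call.
- env.regions_of(camera, name): "mask" (420x560 bool, what is visible of it) and "pixel" ([column, row] in pixels, amid what is visible of it).
- env.pinpoint(camera, name): "pixel" ([column, row] in pixels: a listed point, or the origin of a listed thing).
The state is a dict: "t": time; "joints": joint angles; "qd": joint speeds; "joint_efforts": joint torques, N m; "ee_pos": TCP position; "tcp_rot": TCP orientation; "ft_force": force on the tool from outside, world axes, zero at the start; "moment": the same for the moment, N m; "gripper_width": finger opening in m.
Only numpy, scipy, OpenCV 4.12 (cv2) and the standard library are available. Lean on these libraries where they do the work, as an engineer would, in place of code of your own. Each camera call takes 0.05 s, during which the arm holds its last target.

### The job

Push the green tote of brake pads up the ramp and on against the black sprung buffer until its rear edge can drop behind the red lip, so that it ends lying level in the sunk bay, let go. Slide it rather than lifting it, and never press or squeeze it with more than about 22 N, as the buffer is delicate. Leave the canister, the blue key case, the gauge and the dish where they are.

Things in the scene. Friction and masses are not known exactly. Their poses are not given: they have to be found in the camera images.
- base: Fixed steel plate, 430 (x) x 160 (y) x 4 mm. x is level and points up the ramp, z up. Origin on the bench top, on the centre line, at the middle position of the ramp's foot; the plate runs from x = -180 to +250. Ramp, lip, bay and buffer are one unit clamped on it, as a whole anywhere up to 16 mm either way along x from the middle position: this shift is unmeasured, to be felt or seen.
- rails_middle (a point): Point on the plate's centre line at the open mouth of the two yellow guide rails, level with their tops (z = 40 mm). Rails 6 mm thick; inner faces 108 to 110 mm apart from 58 mm beyond this point up the ramp and on, flaring to about 131 mm apart at this point.
- lip_middle (a point): Where the top far edge of the red lip is when the unit is in its middle position (real lip: up to 16 mm off along x). The aluminium ramp before it rises from z = 4 to 24 mm over 78 mm (14 degrees), then the lip's flat top, 7 mm long, at z = 24 mm; its far face drops upright 9 mm to the bay floor.
- bay_middle (a point): Centre of the seated tote's underside on the level bay floor (z = 15 mm), unit in its middle position (real: up to 16 mm off along x). The spring presses the tote back on what pushes it, so friction can hold its rear edge at lip height until the pusher moves down 10 mm or more while pressing. Once down, the spring keeps it against the lip.
- buffer_middle (a point): Centre of the free face of the black rubber buffer plate (84 wide, z = 36 to 58 mm), unit in its middle position (real: up to 16 mm off). It is 88 mm beyond the lip's far face: the 90 mm tote, tipped nose down by 0.1 rad over the lip, squeezes it 4 mm when it just clears. Spring 2 N at first, 1.8 N per mm, so about 9 N when clear; 22 mm travel. The tote's own friction adds 1 to 4 N.
- tote_mid (a point): Centre (half-way up) of the green steel tote filled with brake pads: 90 (x) x 100 (y) x 50 mm high, walls 4 mm, 0.4 to 0.8 kg, loose. The x axis is its direction of travel: its front face is 45 mm ahead along +x, its rear face (nearest the robot, the one to push on) 45 mm behind, its underside 25 mm below. It starts on the plate, just before the rails and the ramp, roughly aligned with them; seated in the bay its centre is at z = 40 mm.
- canister: Bystander: tin canister with a brass screw top, 70 mm diameter, 86 mm high; origin at the centre of its underside.
- keycase: Bystander: blue steel hex key case, 100 x 60 x 24 mm; origin at the centre of its underside.
- gauge: Bystander: chrome sleeve gauge (short tube), 44 mm diameter, 45 mm high; origin at the centre of its underside.
- dish: Bystander: terracotta dish of steel clips, 88 mm diameter, 26 mm high; origin at the centre of its underside.

How it is judged:
On the way:
1. the tote slides up the ramp, nose up (angle between tote_mid's own z axis and vertical above 0.13 rad and x of tote_mid in the frame of base above -0.05 m), for 0.1 s.
At the end, for the whole second after the job is handed in: The tote rests level (within 0.04 rad) on the floor of the sunk bay, centre 40 mm high within 2.5 mm, its rear edge down behind the lip, between the rails, at rest and released (height (world z) of tote_mid between 0.0375 and 0.0425 m and angle between tote_mid's own z axis and vertical below 0.04 rad and x of tote_mid in the frame of base between 0.108 and 0.158 m and y of tote_mid in the frame of base between -0.01 and 0.01 m and linear speed of tote below 0.01 m/s); the robot touches nothing.
It fails at once if the tote is pressed with more than 25 N (contact force between any of the fingers, the arm and tote above 25 N).
It fails at once if the tote is lifted clear instead of slid (height (world z) of tote_mid above 0.062 m).
It fails at once if a bystander is disturbed (moved over 15 mm or tipped over 0.2 rad) (distance of any of canister, keycase, gauge, dish from where it was at the start of the episode above 0.015 m or angle between any of canister, keycase, gauge, dish's own z axis and vertical above 0.2 rad).
It also fails if it takes over 69 s, if anything falls off the work surface, if the arm or the gripper's body presses on something with over 40 N, if the wrist force passes 120 N, or if a joint passes its speed limit or range.

## Working session

There is one attempt and no reset: what is moved stays moved. The work goes in short steps, Python scripts to look and compute and a shell command to move; the robot and the scene stay as the last step left them, time stands still between calls to the robot, and variables do not carry over. Pictures are saved under pics/ and viewed, and the job is handed in when it is done.

```bash
mkdir -p pics; cat > h.py <<'E'
import numpy as np, cv2
from station import env
def px2w(im,c,r,z=None):
    f=im["frame"].shape[0]/2/np.tan(np.radians(im["fov_y"])/2)
    if z is None:
        p=im["z_map"][int(r)-2:int(r)+3,int(c)-2:int(c)+3]; p=p[p>0]; z=np.median(p)
    pc=np.array([(c-im["cx"])/f*z,(r-im["cy"])/f*z,z])
    R=np.array(im["R"]);t=np.array(im["t"]); return R.T@(pc-t)
def ray(im,c,r,h):
    a=px2w(im,c,r,1.0); o=-np.array(im["R"]).T@np.array(im["t"]); d=a-o
    return o+d*(h-o[2])/d[2]
def cloud(im):
    f=im["frame"].shape[0]/2/np.tan(np.radians(im["fov_y"])/2)
    z=im["z_map"]; v,u=np.mgrid[:z.shape[0],:z.shape[1]]
    pc=np.stack([(u-im["cx"])/f*z,(v-im["cy"])/f*z,z],-1)
    return (pc-np.array(im["t"]))@np.array(im["R"])
E
python3 - <<'E'
from h import *
np.set_printoptions(precision=4,suppress=True)
for n in ["side","top"]:
    im=env.get_image(n); cv2.imwrite(f"pics/{n}0.png",im["frame"])
    print(n,im["fov_y"],-np.array(im["R"]).T@np.array(im["t"]))
    for k,h in [("base",0),("rails_middle",.04),("lip_middle",.024),("bay_middle",.015),("buffer_middle",.047),("tote_mid",.029),("canister",0),("keycase",0),("gauge",0),("dish",0)]:
        for d in env.pinpoint(n,k)[:2]: print(k,round(d["p"],2),np.round(d["pixel"],1),ray(im,*d["pixel"],h))
s=env.read_state(); print(s)
E
```

```text
side 51.603172727894474 [0.4083 0.741  0.5544]
base 0.96 [307.6 253.6] [0.5734 0.0868 0.    ]
rails_middle 0.61 [329.2 239.1] [0.5337 0.0785 0.04  ]
lip_middle 0.86 [262.8 241.9] [0.6602 0.1083 0.024 ]
buffer_middle 0.87 [219.7 222.4] [0.7543 0.1034 0.047 ]
tote_mid 0.55 [351.5 242.8] [0.4924 0.0621 0.029 ]
canister 0.6 [227.9 312.2] [0.6598 0.2799 0.    ]
keycase 0.97 [246.8 204.1] [ 0.7577 -0.0432  0.    ]
gauge 0.84 [301.1 312.9] [0.5414 0.2419 0.    ]
dish 0.67 [326.4 212.3] [ 0.5725 -0.0685  0.    ]
top 48.25920850509623 [0.4896 0.0454 1.0602]
base 0.87 [264.4 238.2] [0.5762 0.0855 0.    ]
rails_middle 0.87 [271.7 253.5] [0.5394 0.0686 0.04  ]
tote_mid 0.77 [273.3 272.8] [0.4979 0.066  0.029 ]
canister 0.9 [174.6 203.1] [0.6606 0.2907 0.    ]
keycase 0.64 [320.8 158.9] [ 0.7578 -0.0478  0.    ]
gauge 0.6 [192.9 254.9] [0.5414 0.2476 0.    ]
dish 0.76 [334.9 231.5] [ 0.5884 -0.0744  0.    ]
{'t': 1.1, 'joints': array([-1.3151,  0.3588,  1.5104, -0.    ,  1.2725, -0.1151]), 'qd': array([-0.0003, -0.0007,  0.0003,  0.0013, -0.0011,  0.0012]), 'joint_efforts': array([ -0.0007, -51.5356, -27.1133,   0.0677,   0.0246,  -0.    ]), 'ee_pos': array([ 0.2174, -0.5592,  0.2226]), 'tcp_rot': array([-3.1415, -0.    ,  0.3708]), 'ft_force': array([0.3389, 0.0707, 0.0221]), 'moment': array([ 0.0188,  0.0072, -0.0203]), 'gripper_width': 0.08784556262360968}
```

View pics/side0.png

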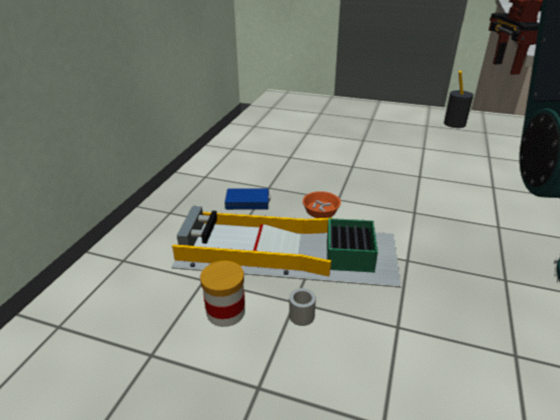

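View pics/top0.png

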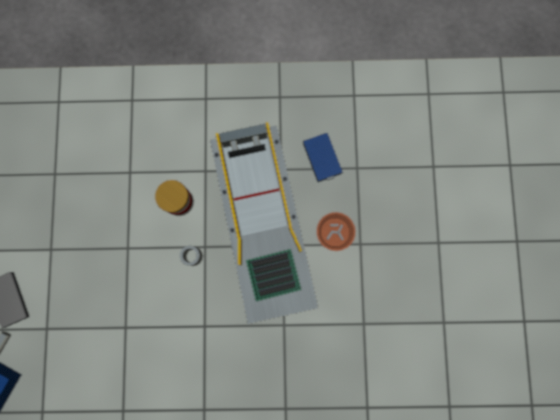

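```bash
python3 - <<'E'
from h import *
np.set_printoptions(precision=4,suppress=True)
for n in ["side","top"]:
    im=env.get_image(n); P=cloud(im); ok=im["z_map"]>0
    hsv=cv2.cvtColor(im["frame"],cv2.COLOR_BGR2HSV)
    for nm,lo,hi in [("green",(45,60,30),(85,255,255)),("red",(0,150,60),(6,255,255)),("red2",(174,150,60),(180,255,255)),("yellow",(20,120,80),(35,255,255))]:
        m=(cv2.inRange(hsv,lo,hi)>0)&ok
        q=P[m]
        if len(q)>10: print(n,nm,len(q),np.percentile(q,[2,50,98],axis=0).ravel(), cv2.minAreaRect((q[:,:2]*1000).astype(np.float32)))
    d=env.regions_of(n,"tote_mid")
    for r in d[:1]:
        q=P[r["mask"]&ok]; print(r["p"],np.percentile(q,[2,50,98],axis=0).ravel()); 
        t=q[q[:,2]>.045]; print(cv2.minAreaRect((t[:,:2]*1000).astype(np.float32)))
E
```

```text
side green 1664 [0.2217 0.0125 0.0077 0.4821 0.1101 0.0434 0.5398 0.1255 0.3203] ((331.2696838378906, 36.45862579345703), (431.4910888671875, 182.118408203125), 0.34894874691963196)
side red 475 [ 0.206  -0.5215  0.0216  0.6499  0.3088  0.0358  0.6813  0.3159  0.3941] ((488.326171875, -135.31405639648438), (969.1526489257812, 159.19924926757812), 61.48762893676758)
side red2 27 [0.632  0.0908 0.0251 0.6499 0.3022 0.0369 0.6771 0.3156 0.0465] ((655.7532958984375, 195.10455322265625), (40.82368469238281, 240.86595153808594), 2.1815903186798096)
side yellow 4870 [0.5196 0.0152 0.008  0.6573 0.1565 0.033  0.8016 0.3074 0.0888] ((332.80499267578125, -990.8157958984375), (2700.256103515625, 411.1044921875), 76.08686065673828)
0.69 [0.443  0.0156 0.0079 0.49   0.0881 0.0437 0.5399 0.1252 0.056 ]
((493.68646240234375, 69.43177032470703), (88.9930648803711, 105.07411193847656), 13.144957542419434)
top green 724 [0.4453 0.0136 0.0037 0.4852 0.0707 0.0407 0.5433 0.1192 0.0557] ((494.08013916015625, 66.471435546875), (88.23037719726562, 98.27189636230469), 13.493971824645996)
top yellow 1450 [0.5396 0.0173 0.0183 0.6641 0.2513 0.082  0.8114 0.3067 0.0882] ((663.7243041992188, 172.73240661621094), (304.899658203125, 271.01165771484375), 13.194503784179688)
0.62 [0.4455 0.0152 0.0037 0.4927 0.0662 0.0417 0.5395 0.1172 0.0548]
((493.4326171875, 65.18626403808594), (89.58872985839844, 100.03999328613281), 13.165459632873535)
```

The side view shows the tote (352,245), rails, red lip (260,237) and buffer (210,226). The top view agrees: tote at (273,275), lip at (257,194). Next I need the ramp axis direction, and the lip position along it.

```bash
python3 - <<'E'
from h import *
np.set_printoptions(precision=4,suppress=True)
B={}
for n in ["top","side"]:
    im=env.get_image(n); P=cloud(im); ok=im["z_map"]>0
    hsv=cv2.cvtColor(im["frame"],cv2.COLOR_BGR2HSV)
    near=(P[...,0]>.4)&(P[...,0]<.85)&(P[...,1]>-.05)&(P[...,1]<.215)
    # exclude gauge
    ye=(cv2.inRange(hsv,(18,110,80),(36,255,255))>0)&near&ok
    q=P[ye]
    rd=((cv2.inRange(hsv,(0,100,60),(9,255,255))|cv2.inRange(hsv,(172,100,60),(180,255,255)))>0)&near&ok
    r=P[rd]; r=r[(r[:,0]>.6)&(r[:,0]<.72)&(r[:,2]<.035)]
    # rails straight part far, each side
    ex=np.array([np.cos(.23),np.sin(.23)]);ey=np.array([-ex[1],ex[0]])
    b0=np.array([.575,.086])
    u=(q[:,:2]-b0)@ex;v=(q[:,:2]-b0)@ey
    for s in (1,-1):
        m=(u>.0)&(u<.2)&(v*s>.04)&(v*s<.08)
        if m.sum()>20:
            c=np.polyfit(u[m],v[m],1); print(n,"rail",s,m.sum(),"yaw",.23+np.arctan(c[0]),"off at .1",np.polyval(c,.1),np.percentile(u[v*s>0],[1,99]))
    ur=(r[:,:2]-b0)@ex;vr=(r[:,:2]-b0)@ey
    print("lip",len(r),np.percentile(ur,[2,25,50,75,98]),np.percentile(vr,[2,98]),np.median(r[:,2]))
    print([ (d["p"],ray(im,*d["pixel"],.047)) for d in env.regions_of(n,"buffer_middle")[:2]])
    # height profile centerline
    U=(P[...,:2]-b0)@ex;V=(P[...,:2]-b0)@ey
    for a in np.arange(-.03,.21,.01):
        m=ok&(abs(V)<.035)&(abs(U-a)<.005); print((round(a,3),round(float(np.median(P[...,2][m])),4)) if m.sum()>3 else None,end=' ')
    print()
    # plate extents: z~.004
    m=ok&(abs(P[...,2]-.004)<.004)&near&(hsv[...,1]<40)
E
python3 - <<'E'
import cv2
a=cv2.imread('pics/top0.png')[110:330,180:350]
cv2.imwrite('pics/topz.png',cv2.resize(a,None,fx=2.7,fy=2.7,interpolation=cv2.INTER_CUBIC))
E
```

```text
top rail 1 265 yaw 0.1981128726799572 off at .1 0.05044499311856634 [-0.0408  0.2506]
top rail -1 225 yaw 0.20004377316113178 off at .1 -0.06473958796103418 [-0.0431  0.2505]
lip 91 [-0.0049  0.0036  0.0991  0.1003  0.1024] [-0.1403  0.0398] 0.022041681129095984
[(0.74, array([0.5604, 0.0705, 0.047 ]))]
(np.float64(-0.03), 0.0032) (np.float64(-0.02), 0.003) (np.float64(-0.01), 0.0026) (np.float64(0.0), 0.0031) (np.float64(0.01), 0.0031) (np.float64(0.02), 0.0039) (np.float64(0.03), 0.0059) (np.float64(0.04), 0.0085) (np.float64(0.05), 0.0112) (np.float64(0.06), 0.0137) (np.float64(0.07), 0.0164) (np.float64(0.08), 0.0188) (np.float64(0.09), 0.0213) (np.float64(0.1), 0.0228) (np.float64(0.11), 0.0141) (np.float64(0.12), 0.0141) (np.float64(0.13), 0.014) (np.float64(0.14), 0.0139) (np.float64(0.15), 0.0142) (np.float64(0.16), 0.0141) (np.float64(0.17), 0.0143) (np.float64(0.18), 0.0142) (np.float64(0.19), 0.0352) (np.float64(0.2), 0.055) 
side rail 1 1615 yaw 0.19910189454935145 off at .1 0.05545993577224544 [-0.0414  0.2522]
side rail -1 1104 yaw 0.19982001499561136 off at .1 -0.06064116022896537 [-0.0376  0.2173]
lip 98 [-0.0011  0.0116  0.0984  0.1002  0.1027] [-0.1382  0.0252] 0.025120485545369664
[(0.62, array([0.5758, 0.1561, 0.047 ]))]
(np.float64(-0.03), 0.0052) (np.float64(-0.02), 0.0054) (np.float64(-0.01), 0.0053) (np.float64(0.0), 0.0054) (np.float64(0.01), 0.0055) (np.float64(0.02), 0.0057) (np.float64(0.03), 0.0081) (np.float64(0.04), 0.0107) (np.float64(0.05), 0.0133) (np.float64(0.06), 0.0159) (np.float64(0.07), 0.0184) (np.float64(0.08), 0.021) (np.float64(0.09), 0.0235) (np.float64(0.1), 0.0252) (np.float64(0.11), 0.0163) (np.float64(0.12), 0.0164) (np.float64(0.13), 0.0162) (np.float64(0.14), 0.0162) (np.float64(0.15), 0.0162) (np.float64(0.16), 0.0165) (np.float64(0.17), 0.0162) (np.float64(0.18), 0.0164) (np.float64(0.19), 0.0437) (np.float64(0.2), 0.054)
```

View pics/topz.png

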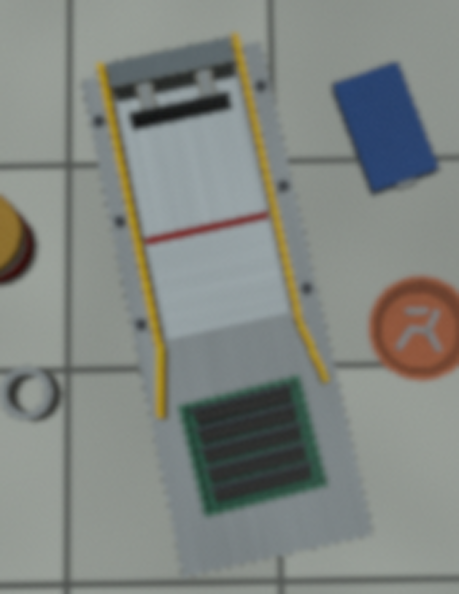

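Ramp axis: yaw is about 0.199 rad, through (0.6735, 0.104). The lip's far edge lies about 2 mm beyond that point. The tote is at (0.494, 0.067) with yaw about 0.23. The plan is to push its rear face with two half-open fingers.

```bash
cat >> h.py <<'E'
C=np.array([.6735,.104]);YAW=.199
EX=np.array([np.cos(YAW),np.sin(YAW)]);EY=np.array([-EX[1],EX[0]])
from scipy.spatial.transform import Rotation as Ro
def go(u,v,z,yaw=YAW):
    s=env.read_state(); R=Ro.from_euler('xyz',s["tcp_rot"])
    p=np.r_[C+u*EX+v*EY,z]; d=R.inv().apply(p-s["ee_pos"])*100
    rv=(R.inv()*Ro.from_euler('xyz',[np.pi,0,yaw])).as_rotvec(degrees=True)
    print("shift cm",d.round(2),"rot",rv.round(2),st())
def st():
    s=env.read_state(); q=s["ee_pos"][:2]-C
    return dict(t=round(s["t"],2),u=round(q@EX,4),v=round(q@EY,4),z=round(s["ee_pos"][2],4),F=np.r_[s["ft_force"][:2]@EX,s["ft_force"][:2]@EY,s["ft_force"][2]].round(2),w=round(s["gripper_width"],4),rot=np.round(s["tcp_rot"],3))
E
python3 -m jog '[3,-2,0,0,0,2,5, 6,-4,0,0,0,4,5, 9,-7,0,0,0,6,5, 12,-9,0,0,0,8,5, 14,-11,0,0,0,9.84,5]'
python3 -c "
from h import *
go(-.24,-.09,.2)"
```

```text
t: 2.0
ee_pos: [0.3091, -0.4043, 0.2227]
tcp_rot: [-3.142, -0.001, 0.198]
ft_force: [0.3, -0.6, -0.7]
gripper_width: 0.052
shift cm [ 21.74 -33.64   2.29] rot [-0.   -0.03 -0.05] {'t': 2.0, 'u': np.float64(-0.4577), 'v': np.float64(-0.4262), 'z': np.float64(0.2227), 'F': array([ 0.23, -0.63, -0.73]), 'w': 0.052, 'rot': array([-3.142e+00, -1.000e-03,  1.980e-01])}
```

```bash
python3 -m jog '[2.7,-4.1,0.3,0,0,0,5, 5.4,-8.2,0.6,0,0,0,5, 8.1,-12.3,1,0,0,0,5, 10.8,-16.4,1.3,0,0,0,5, 13.5,-20.5,1.6,0,0,0,5]'
python3 -m jog '[2.7,-4.1,0.2,0,0,0,5, 5.4,-8.2,0.4,0,0,0,5, 8.1,-12.3,0.7,0,0,0,5, 8.2,-13,0.7,0,0,0,5]'
python3 -c "
from h import *
go(-.274,-.001,.12)"
```

```text
t: 2.5
ee_pos: [0.4003, -0.1766, 0.2068]
tcp_rot: [3.141, -0.001, 0.198]
ft_force: [1.1, 0.6, 0.4]
gripper_width: 0.0504
t: 2.9
ee_pos: [0.456, -0.0304, 0.1997]
tcp_rot: [-3.14, -0.002, 0.204]
ft_force: [-0.6, -0.7, 0.1]
gripper_width: 0.0499
shift cm [-3.39 -8.78  7.98] rot [-0.07 -0.09  0.28] {'t': 2.9, 'u': np.float64(-0.2398), 'v': np.float64(-0.0887), 'z': np.float64(0.1997), 'F': array([-0.75, -0.55,  0.12]), 'w': 0.0499, 'rot': array([-3.14e+00, -2.00e-03,  2.04e-01])}
```

```bash
python3 -m jog '[-0.8,-2.2,2,0,0,0,5, -1.7,-4.4,4,0,0,0,5, -2.6,-6.6,6,0,0,0,5, -3.4,-8.8,8,0,0,0,5, -3.4,-8.8,8,0,0,0,5]'
python3 -m jog '[0,0,3,0,0,0,5, 0,0,6,0,0,0,5, 0,0,9,0,0,0,5, 0,0,9.6,0,0,0,5, 0,0,9.6,0,0,0,5]'
python3 -c "
from h import *
go(-.2387,-.001,.022)
im=env.get_image('side');cv2.imwrite('pics/side1.png',cv2.resize(im['frame'][150:350,140:440],None,fx=2.6,fy=2.6))"
```

```text
t: 3.4
ee_pos: [0.3994, 0.0459, 0.1178]
tcp_rot: [-3.14, 0.006, 0.201]
ft_force: [-0.5, -0.9, 1.3]
gripper_width: 0.0502
t: 3.9
ee_pos: [0.404, 0.0441, 0.0236]
tcp_rot: [-3.141, 0.001, 0.199]
ft_force: [-0.7, -0.5, 0.3]
gripper_width: 0.0497
shift cm [ 3.73 -0.44  0.15] rot [-0.01  0.07 -0.03] {'t': 3.9, 'u': np.float64(-0.276), 'v': np.float64(-0.0054), 'z': np.float64(0.0236), 'F': array([-0.78, -0.38,  0.27]), 'w': 0.0497, 'rot': array([-3.141e+00,  1.000e-03,  1.990e-01])}
```

View pics/side1.png

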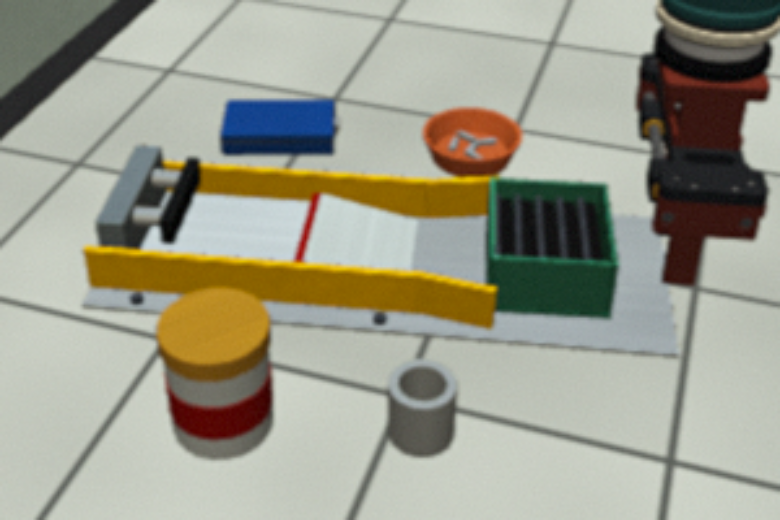

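```bash
python3 -m jog '[0.6,-0.1,0.1,0,0,0,5, 1.2,-0.2,0.1,0,0,0,5, 1.8,-0.3,0.1,0,0,0,5, 2.3,-0.4,0.1,0,0,0,5, 2.7,-0.4,0.1,0,0,0,5]'
python3 -m jog '[0.2,0,0,0,0,0,5, 0.4,0,0,0,0,0,5, 0.6,0,0,0,0,0,5, 0.8,0,0,0,0,0,5, 1.0,0,0,0,0,0,5]'
python3 -m jog '[0.2,0,0,0,0,0,5, 0.4,0,0,0,0,0,5, 0.6,0,0,0,0,0,5, 0.8,0,0,0,0,0,5, 1.0,0,0,0,0,0,5]'
python3 -c "
from h import *
print(st())"
```

```text
t: 4.45
ee_pos: [0.4304, 0.0545, 0.023]
tcp_rot: [3.141, -0.001, 0.199]
ft_force: [-0.1, 0.6, -0.7]
gripper_width: 0.0502
t: 4.95
ee_pos: [0.4384, 0.0562, 0.0225]
tcp_rot: [-3.141, 0.002, 0.199]
ft_force: [-2.3, 0.3, 0.5]
gripper_width: 0.0499
t: 5.45
ee_pos: [0.4491, 0.0581, 0.0226]
tcp_rot: [-3.141, 0.0, 0.199]
ft_force: [-1.3, -0.1, -0.6]
gripper_width: 0.05
{'t': 5.45, 'u': np.float64(-0.229), 'v': np.float64(-0.0006), 'z': np.float64(0.0226), 'F': array([-1.26,  0.16, -0.58]), 'w': 0.05, 'rot': array([-3.141,  0.   ,  0.199])}
```

```bash
for i in 1; do python3 -m jog '[0.3,0,0,0,0,0,5, 0.6,0,0,0,0,0,5, 0.9,0,0,0,0,0,5, 1.2,0,0,0,0,0,5, 1.5,0,0,0,0,0,5]'; python3 -m jog '[0.3,0,0,0,0,0,5, 0.6,0,0,0,0,0,5, 0.9,0,0,0,0,0,5, 1.2,0,0,0,0,0,5, 1.5,0,0,0,0,0,5]'; done
python3 -c "
from h import *
print(st())
im=env.get_image('side');cv2.imwrite('pics/side2.png',cv2.resize(im['frame'][150:350,140:440],None,fx=2.6,fy=2.6))"
```

```text
t: 5.95
ee_pos: [0.464, 0.0611, 0.0227]
tcp_rot: [-3.141, 0.0, 0.199]
ft_force: [-2.5, -0.6, -0.6]
gripper_width: 0.0498
t: 6.45
ee_pos: [0.4787, 0.0641, 0.0227]
tcp_rot: [-3.141, 0.0, 0.199]
ft_force: [-2.0, -0.8, -0.4]
gripper_width: 0.0501
{'t': 6.45, 'u': np.float64(-0.1989), 'v': np.float64(-0.0006), 'z': np.float64(0.0227), 'F': array([-2.08, -0.37, -0.38]), 'w': 0.0501, 'rot': array([-3.141,  0.   ,  0.199])}
```

View pics/side2.png

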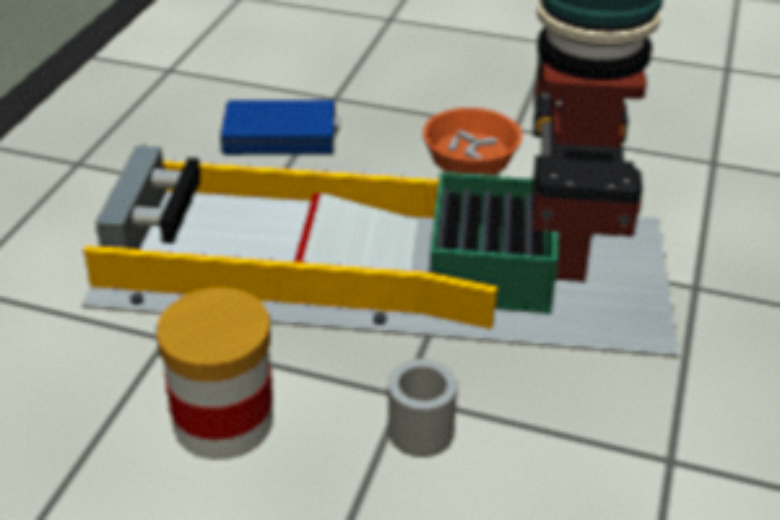

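The tote is straight in the mouth (rear edge around 555,240 in the crop), near the ramp foot. I'll continue.

```bash
for i in 1 ; do python3 -m jog '[0.3,0,0,0,0,0,5, 0.6,0,0,0,0,0,5, 0.9,0,0,0,0,0,5, 1.2,0,0,0,0,0,5, 1.5,0,0,0,0,0,5]'; python3 -m jog '[0.3,0,0,0,0,0,5, 0.6,0,0,0,0,0,5, 0.9,0,0,0,0,0,5, 1.2,0,0,0,0,0,5, 1.5,0,0,0,0,0,5]';python3 -m jog '[0.3,0,0,0,0,0,5, 0.6,0,0,0,0,0,5, 0.9,0,0,0,0,0,5, 1.2,0,0,0,0,0,5, 1.5,0,0,0,0,0,5]';  done
python3 -c "
from h import *
print(st())"
```

```text
t: 7.0
ee_pos: [0.4934, 0.0671, 0.0227]
tcp_rot: [-3.141, 0.0, 0.199]
ft_force: [-2.2, -0.9, 1.1]
gripper_width: 0.0499
t: 7.5
ee_pos: [0.508, 0.07, 0.0225]
tcp_rot: [-3.141, 0.0, 0.199]
ft_force: [-3.8, 0.1, -0.1]
gripper_width: 0.0502
t: 8.0
ee_pos: [0.5228, 0.073, 0.0226]
tcp_rot: [-3.141, 0.0, 0.199]
ft_force: [-2.5, -1.0, -2.1]
gripper_width: 0.0503
{'t': 8.0, 'u': np.float64(-0.1538), 'v': np.float64(-0.0006), 'z': np.float64(0.0226), 'F': array([-2.62, -0.49, -2.05]), 'w': 0.0503, 'rot': array([-3.141,  0.   ,  0.199])}
```

The tote is starting up the ramp. I'll tilt the fingers to match the nose-up rear face so contact stays low.

```bash
python3 -m jog '[0,0,0,0,4,0,5, 0,0,0,0,8,0,5, 0,0,0,0,12,0,5, 0,0,0,0,16,0,5, 0,0,0,0,16,0,5]'
python3 -c "
from h import *
print(st()); go(-.093,-.0006,.0225)
im=env.get_image('side');cv2.imwrite('pics/side3.png',cv2.resize(im['frame'][150:350,140:440],None,fx=2.6,fy=2.6))"
```

```text
t: 8.5
ee_pos: [0.5213, 0.0727, 0.0227]
tcp_rot: [-3.141, -0.28, 0.198]
ft_force: [-1.1, -0.2, -0.1]
gripper_width: 0.0498
{'t': 8.5, 'u': np.float64(-0.1553), 'v': np.float64(-0.0006), 'z': np.float64(0.0227), 'F': array([-1.13,  0.  , -0.12]), 'w': 0.0498, 'rot': array([-3.141, -0.28 ,  0.198])}
shift cm [ 5.98 -0.    1.74] rot [-1.000e-02 -1.602e+01 -7.000e-02] {'t': 8.5, 'u': np.float64(-0.1553), 'v': np.float64(-0.0006), 'z': np.float64(0.0227), 'F': array([-1.13,  0.  , -0.12]), 'w': 0.0498, 'rot': array([-3.141, -0.28 ,  0.198])}
```

View pics/side3.png

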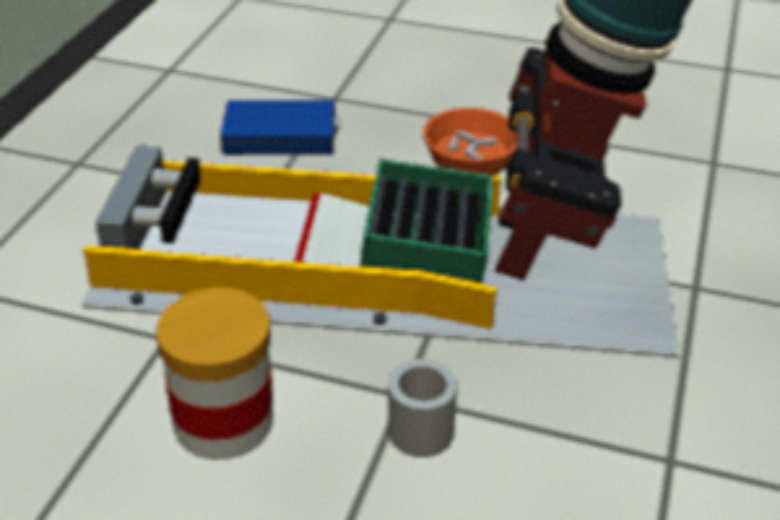

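The fingers now lie behind the tilting tote (tip around 510,270 in the crop). From here I push horizontally, with x:z = 0.96:0.28 in tool axes.

```bash
python3 -m jog '[0.29,0,0.08,0,0,0,5, 0.58,0,0.16,0,0,0,5, 0.87,0,0.25,0,0,0,5, 1.16,0,0.33,0,0,0,5, 1.44,0,0.41,0,0,0,5]'
python3 -m jog '[0.29,0,0.08,0,0,0,5, 0.58,0,0.16,0,0,0,5, 0.87,0,0.25,0,0,0,5, 1.16,0,0.33,0,0,0,5, 1.44,0,0.41,0,0,0,5]'
python3 -m jog '[0.29,0,0.08,0,0,0,5, 0.58,0,0.16,0,0,0,5, 0.87,0,0.25,0,0,0,5, 1.16,0,0.33,0,0,0,5, 1.44,0,0.41,0,0,0,5]'
python3 -c "
from h import *
print(st())"
```

```text
t: 9.05
ee_pos: [0.537, 0.0761, 0.0224]
tcp_rot: [-3.141, -0.278, 0.199]
ft_force: [-3.0, -0.9, 0.8]
gripper_width: 0.0497
t: 9.55
ee_pos: [0.5521, 0.0789, 0.0226]
tcp_rot: [-3.141, -0.279, 0.199]
ft_force: [-2.2, -0.9, -2.4]
gripper_width: 0.0499
t: 10.05
ee_pos: [0.5668, 0.0819, 0.0227]
tcp_rot: [-3.141, -0.279, 0.199]
ft_force: [-2.5, -1.5, -4.1]
gripper_width: 0.0501
{'t': 10.05, 'u': np.float64(-0.1089), 'v': np.float64(-0.0006), 'z': np.float64(0.0227), 'F': array([-2.74, -0.94, -4.12]), 'w': 0.0501, 'rot': array([-3.141, -0.279,  0.199])}
```

```bash
python3 -m jog '[0.29,0,0.08,0,0,0,5, 0.58,0,0.16,0,0,0,5, 0.87,0,0.25,0,0,0,5, 1.16,0,0.33,0,0,0,5, 1.44,0,0.41,0,0,0,5]'
python3 -m jog '[0.3,0,0.03,0,0,0,5, 0.6,0,0.05,0,0,0,5, 0.9,0,0.07,0,0,0,5, 1.2,0,0.08,0,0,0,5, 1.5,0,0.09,0,0,0,5]'
python3 -c "
from h import *
print(st())
im=env.get_image('side');cv2.imwrite('pics/side4.png',cv2.resize(im['frame'][150:350,140:440],None,fx=2.6,fy=2.6))"
```

```text
t: 10.55
ee_pos: [0.581, 0.0849, 0.0228]
tcp_rot: [-3.141, -0.278, 0.199]
ft_force: [-5.5, -1.6, 1.4]
gripper_width: 0.0497
t: 11.05
ee_pos: [0.5952, 0.0878, 0.0261]
tcp_rot: [-3.141, -0.278, 0.199]
ft_force: [-4.3, -1.2, 1.7]
gripper_width: 0.05
{'t': 11.05, 'u': np.float64(-0.0799), 'v': np.float64(-0.0004), 'z': np.float64(0.0261), 'F': array([-4.45, -0.31,  1.75]), 'w': 0.05, 'rot': array([-3.141, -0.278,  0.199])}
```

View pics/side4.png

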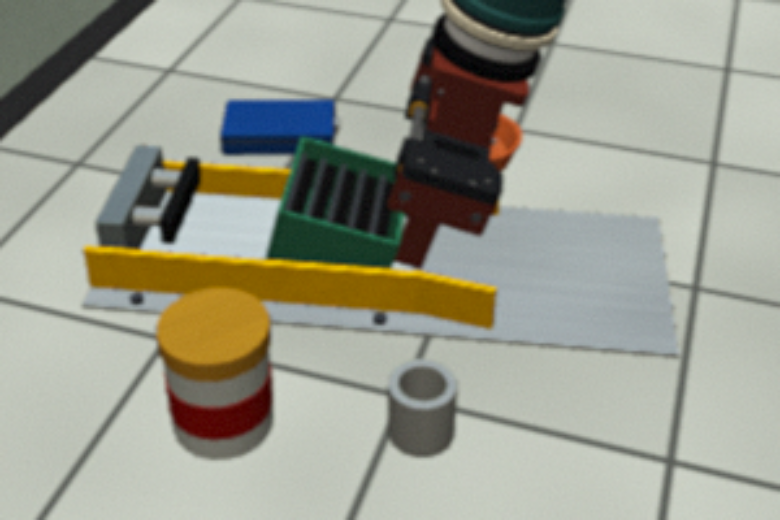

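The tote is nose-up with its front over the lip. I'll raise the fingers on the rear face before it tips over the lip.

```bash
python3 -m jog '[0.24,0,-0.12,0,0,0,5, 0.48,0,-0.24,0,0,0,5, 0.72,0,-0.36,0,0,0,5, 0.96,0,-0.48,0,0,0,5, 1.21,0,-0.6,0,0,0,5]'
python3 -m jog '[0.24,0,-0.12,0,0,0,5, 0.48,0,-0.24,0,0,0,5, 0.72,0,-0.36,0,0,0,5, 0.96,0,-0.48,0,0,0,5, 1.21,0,-0.6,0,0,0,5]'
python3 -c "
from h import *
print(st())
im=env.get_image('side');cv2.imwrite('pics/side5.png',cv2.resize(im['frame'][150:350,140:440],None,fx=2.6,fy=2.6))"
```

```text
t: 11.6
ee_pos: [0.6059, 0.0897, 0.0355]
tcp_rot: [3.142, -0.28, 0.199]
ft_force: [-2.1, -0.0, -0.7]
gripper_width: 0.0496
t: 12.1
ee_pos: [0.6158, 0.0917, 0.0446]
tcp_rot: [3.142, -0.28, 0.199]
ft_force: [-1.5, -0.7, -0.6]
gripper_width: 0.05
{'t': 12.1, 'u': np.float64(-0.059), 'v': np.float64(-0.0007), 'z': np.float64(0.0446), 'F': array([-1.66, -0.41, -0.58]), 'w': 0.05, 'rot': array([ 3.142, -0.28 ,  0.199])}
```

View pics/side5.png

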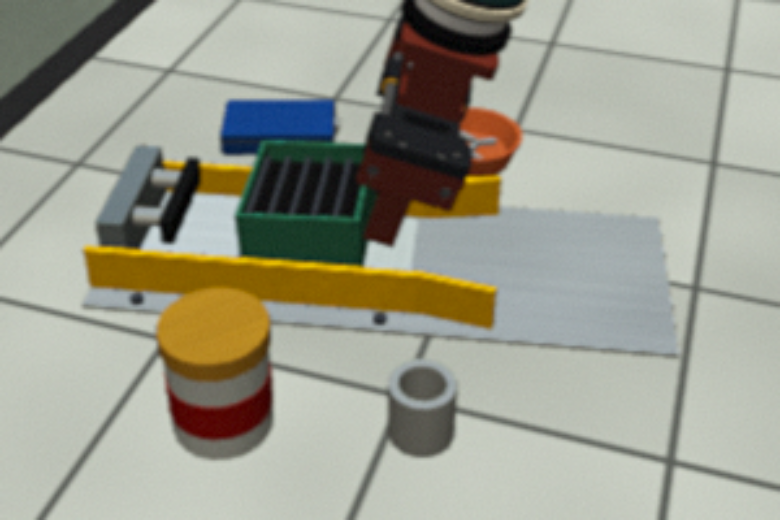

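The tote has tipped over the lip. I continue horizontally, slowing near the buffer.

```bash
python3 -m jog '[0.29,0,0.08,0,0,0,5, 0.58,0,0.16,0,0,0,5, 0.87,0,0.25,0,0,0,5, 1.16,0,0.33,0,0,0,5, 1.44,0,0.41,0,0,0,5]'
python3 -m jog '[0.29,0,0.08,0,0,0,5, 0.58,0,0.16,0,0,0,5, 0.87,0,0.25,0,0,0,5, 1.16,0,0.33,0,0,0,5, 1.44,0,0.41,0,0,0,5]'
python3 -c "
from h import *
print(st())
im=env.get_image('side');cv2.imwrite('pics/side6.png',cv2.resize(im['frame'][150:350,140:440],None,fx=2.6,fy=2.6))"
```

```text
t: 12.65
ee_pos: [0.6305, 0.0947, 0.0444]
tcp_rot: [3.142, -0.28, 0.199]
ft_force: [-1.0, -0.7, -1.1]
gripper_width: 0.05
t: 13.15
ee_pos: [0.6447, 0.0976, 0.0442]
tcp_rot: [-3.141, -0.279, 0.199]
ft_force: [-2.0, 0.6, -0.3]
gripper_width: 0.0501
{'t': 13.15, 'u': np.float64(-0.0295), 'v': np.float64(-0.0005), 'z': np.float64(0.0442), 'F': array([-1.87,  1.  , -0.25]), 'w': 0.0501, 'rot': array([-3.141, -0.279,  0.199])}
```

View pics/side6.png

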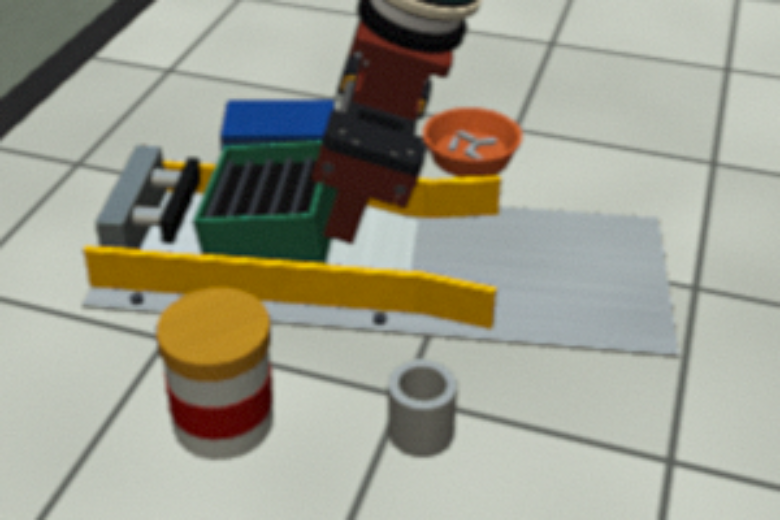

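```bash
python3 -m jog '[0.2,0,0.06,0,0,0,5, 0.4,0,0.11,0,0,0,5, 0.6,0,0.17,0,0,0,5, 0.8,0,0.23,0,0,0,5, 1.0,0,0.28,0,0,0,5]'
python3 -m jog '[0.1,0,0.03,0,0,0,5, 0.2,0,0.06,0,0,0,5, 0.3,0,0.09,0,0,0,5, 0.4,0,0.11,0,0,0,5, 0.5,0,0.14,0,0,0,5]'
python3 -c "
from h import *
print(st())"
```

```text
t: 13.7
ee_pos: [0.6548, 0.0996, 0.0443]
tcp_rot: [-3.141, -0.279, 0.199]
ft_force: [-1.7, -0.0, -1.1]
gripper_width: 0.0496
t: 14.2
ee_pos: [0.6598, 0.1007, 0.0444]
tcp_rot: [-3.141, -0.279, 0.199]
ft_force: [-2.4, -0.3, -0.8]
gripper_width: 0.0499
{'t': 14.2, 'u': np.float64(-0.014), 'v': np.float64(-0.0006), 'z': np.float64(0.0444), 'F': array([-2.4 ,  0.2 , -0.83]), 'w': 0.0499, 'rot': array([-3.141, -0.279,  0.199])}
```

```bash
python3 -m jog '[0.1,0,0.03,0,0,0,5, 0.2,0,0.06,0,0,0,5, 0.3,0,0.09,0,0,0,5, 0.4,0,0.11,0,0,0,5]'
python3 -c "
from h import *
print(st())"
python3 -m jog '[0.1,0,0.03,0,0,0,5, 0.2,0,0.06,0,0,0,5, 0.2,0,0.06,0,0,0,5]'
python3 -c "
from h import *
print(st())
im=env.get_image('side');cv2.imwrite('pics/side7.png',cv2.resize(im['frame'][150:350,140:440],None,fx=2.6,fy=2.6))"
```

```text
t: 14.6
ee_pos: [0.6634, 0.1014, 0.0443]
tcp_rot: [-3.141, -0.278, 0.199]
ft_force: [-3.6, -1.0, -0.1]
gripper_width: 0.0498
{'t': 14.6, 'u': np.float64(-0.0104), 'v': np.float64(-0.0005), 'z': np.float64(0.0443), 'F': array([-3.76, -0.21, -0.05]), 'w': 0.0498, 'rot': array([-3.141, -0.278,  0.199])}
t: 14.9
ee_pos: [0.6648, 0.1018, 0.044]
tcp_rot: [-3.141, -0.277, 0.199]
ft_force: [-4.5, -0.9, 2.1]
gripper_width: 0.0498
{'t': 14.9, 'u': np.float64(-0.009), 'v': np.float64(-0.0005), 'z': np.float64(0.044), 'F': array([-4.62, -0.03,  2.07]), 'w': 0.0498, 'rot': array([-3.141, -0.277,  0.199])}
```

View pics/side7.png

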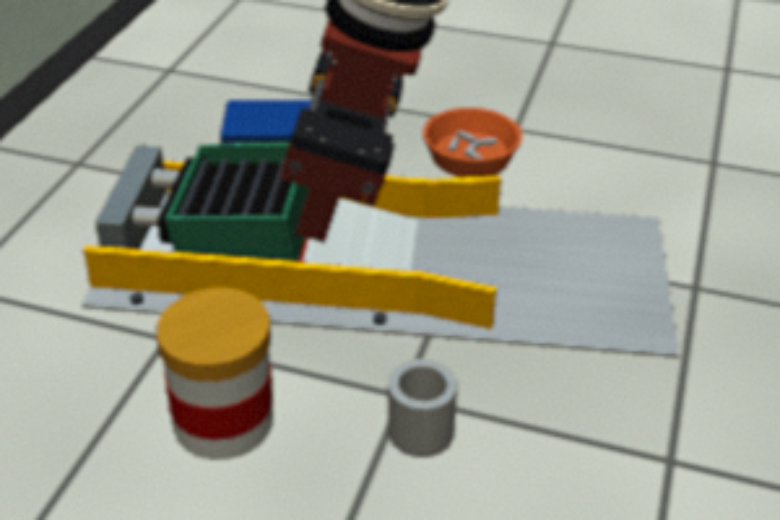

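The tote's front face is now touching the buffer (around 175,200), and the force is rising. I continue in small steps.

```bash
python3 -m jog '[0.1,0,0.03,0,0,0,5, 0.2,0,0.06,0,0,0,5, 0.2,0,0.06,0,0,0,5]'
python3 -c "
from h import *
print(st())"
python3 -m jog '[0.1,0,0.03,0,0,0,5, 0.2,0,0.06,0,0,0,5, 0.2,0,0.06,0,0,0,5]'
python3 -c "
from h import *
print(st())
im=env.get_image('side');cv2.imwrite('pics/side8.png',cv2.resize(im['frame'][150:350,140:440],None,fx=2.6,fy=2.6))"
```

```text
t: 15.25
ee_pos: [0.6661, 0.102, 0.0438]
tcp_rot: [-3.141, -0.276, 0.199]
ft_force: [-6.9, -2.4, 3.7]
gripper_width: 0.0502
{'t': 15.25, 'u': np.float64(-0.0077), 'v': np.float64(-0.0005), 'z': np.float64(0.0438), 'F': array([-7.24, -1.02,  3.67]), 'w': 0.0502, 'rot': array([-3.141, -0.276,  0.199])}
t: 15.55
ee_pos: [0.6672, 0.1023, 0.0437]
tcp_rot: [-3.141, -0.274, 0.199]
ft_force: [-9.6, -2.8, 6.7]
gripper_width: 0.0502
{'t': 15.55, 'u': np.float64(-0.0065), 'v': np.float64(-0.0004), 'z': np.float64(0.0437), 'F': array([-9.99, -0.87,  6.66]), 'w': 0.0502, 'rot': array([-3.141, -0.274,  0.199])}
```

View pics/side8.png

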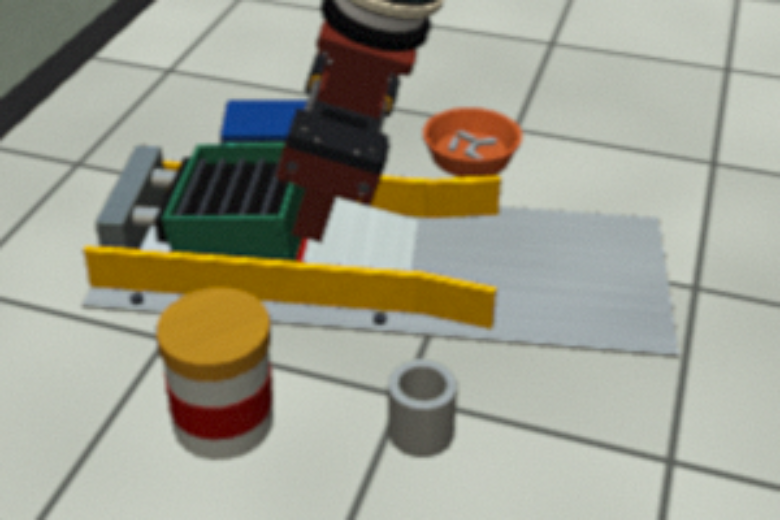

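```bash
python3 -m jog '[0.1,0,0.03,0,0,0,5, 0.2,0,0.06,0,0,0,5, 0.2,0,0.06,0,0,0,5]'
python3 -c "
from h import *
print(st())
im=env.get_image('side');cv2.imwrite('pics/side9.png',cv2.resize(im['frame'][190:290,190:340],None,fx=5.2,fy=5.2,interpolation=cv2.INTER_CUBIC))
for k in ['top','side']:
    im=env.get_image(k);P=cloud(im);hsv=cv2.cvtColor(im['frame'],cv2.COLOR_BGR2HSV)
    m=(cv2.inRange(hsv,(45,60,30),(85,255,255))>0)&(P[...,0]>.6)&(P[...,0]<.85)&(P[...,1]>0)&(P[...,1]<.25)
    q=P[m]; u=(q[:,:2]-C)@EX; v=(q[:,:2]-C)@EY; 
    print(k,m.sum(),'u',np.percentile(u,[1,99]),'v',np.percentile(v,[1,99]))
    # height near top rim by u
    for a in np.arange(-.01,.11,.01):
        w=abs(u-a)<.005
        if w.sum()>3: print((round(a,2),round(np.percentile(q[w,2],90),4)),end=' ')
    print()
"
```

```text
t: 15.9
ee_pos: [0.6684, 0.1026, 0.0435]
tcp_rot: [-3.141, -0.273, 0.199]
ft_force: [-12.0, -4.2, 7.6]
gripper_width: 0.0498
{'t': 15.9, 'u': np.float64(-0.0053), 'v': np.float64(-0.0004), 'z': np.float64(0.0435), 'F': array([-12.57,  -1.72,   7.6 ]), 'w': 0.0498, 'rot': array([-3.141, -0.273,  0.199])}
top 547 u [-0.08123732  0.10087556] v [-0.05215383  0.045999  ]
(np.float64(0.02), np.float64(0.0731)) (np.float64(0.03), np.float64(0.0703)) (np.float64(0.04), np.float64(0.0697)) (np.float64(0.05), np.float64(0.0691)) (np.float64(0.06), np.float64(0.0678)) (np.float64(0.07), np.float64(0.0685)) (np.float64(0.08), np.float64(0.0662)) (np.float64(0.09), np.float64(0.0653)) (np.float64(0.1), np.float64(0.0626)) 
side 1505 u [-0.06705031  0.10020978] v [-0.04910389  0.05334652]
(np.float64(0.0), np.float64(0.046)) (np.float64(0.01), np.float64(0.0743)) (np.float64(0.02), np.float64(0.0713)) (np.float64(0.03), np.float64(0.0713)) (np.float64(0.04), np.float64(0.0711)) (np.float64(0.05), np.float64(0.0697)) (np.float64(0.06), np.float64(0.0685)) (np.float64(0.07), np.float64(0.0676)) (np.float64(0.08), np.float64(0.0664)) (np.float64(0.09), np.float64(0.066)) (np.float64(0.1), np.float64(0.0665))
```

View pics/side9.png

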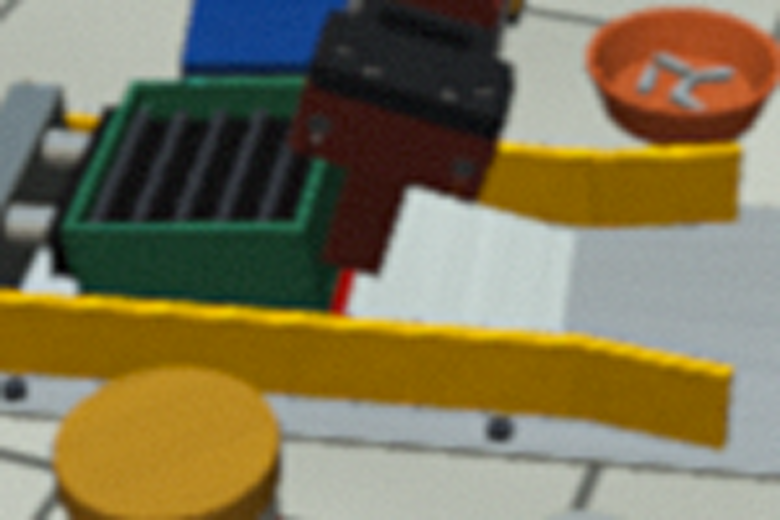

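Tilt is still about 0.09 rad, so the rear edge is at lip height, and the total force is about 15 N. I'll go a bit further, then down.

```bash
python3 -m jog '[0.1,0,0.01,0,0,0,5, 0.2,0,0.03,0,0,0,5, 0.2,0,0.03,0,0,0,5]'
python3 -c "
from h import *
print(st())"
```

```text
t: 16.35
ee_pos: [0.6683, 0.1031, 0.042]
tcp_rot: [-3.14, -0.269, 0.199]
ft_force: [-9.5, -2.6, -4.7]
gripper_width: 0.0498
{'t': 16.35, 'u': np.float64(-0.0052), 'v': np.float64(0.0001), 'z': np.float64(0.042), 'F': array([-9.82, -0.68, -4.68]), 'w': 0.0498, 'rot': array([-3.14 , -0.269,  0.199])}
```

The vertical force flipped to −4.7 N, so the edge has cleared the lip and now hangs on finger friction. I move down while pressing.

```bash
python3 -m jog '[-0.05,0,0.19,0,0,0,5, -0.11,0,0.38,0,0,0,5, -0.16,0,0.58,0,0,0,5]'
python3 -c "
from h import *
print(st())"
python3 -m jog '[-0.05,0,0.19,0,0,0,5, -0.11,0,0.38,0,0,0,5, -0.16,0,0.58,0,0,0,5]'
python3 -c "
from h import *
print(st())
for k in ['side']:
    im=env.get_image(k);P=cloud(im);hsv=cv2.cvtColor(im['frame'],cv2.COLOR_BGR2HSV)
    cv2.imwrite('pics/side10.png',cv2.resize(im['frame'][190:290,190:340],None,fx=5.2,fy=5.2,interpolation=cv2.INTER_CUBIC))
    m=(cv2.inRange(hsv,(45,60,30),(85,255,255))>0)&(P[...,0]>.6)&(P[...,0]<.85)&(P[...,1]>0)&(P[...,1]<.25)
    q=P[m]; u=(q[:,:2]-C)@EX
    for a in np.arange(-.01,.11,.01):
        w=abs(u-a)<.005
        if w.sum()>3: print((round(a,2),round(np.percentile(q[w,2],90),4)),end=' ')
"
```

```text
t: 16.65
ee_pos: [0.6688, 0.1032, 0.0361]
tcp_rot: [-3.14, -0.269, 0.199]
ft_force: [-13.3, -1.5, 6.7]
gripper_width: 0.0499
{'t': 16.65, 'u': np.float64(-0.0048), 'v': np.float64(0.0002), 'z': np.float64(0.0361), 'F': array([-13.37,   1.17,   6.71]), 'w': 0.0499, 'rot': array([-3.14 , -0.269,  0.199])}
t: 16.95
ee_pos: [0.6691, 0.1034, 0.031]
tcp_rot: [-3.14, -0.27, 0.199]
ft_force: [-14.3, -2.9, 7.3]
gripper_width: 0.0501
{'t': 16.95, 'u': np.float64(-0.0044), 'v': np.float64(0.0003), 'z': np.float64(0.031), 'F': array([-14.6 ,  -0.02,   7.25]), 'w': 0.0501, 'rot': array([-3.14 , -0.27 ,  0.199])}
(np.float64(0.01), np.float64(0.0664)) (np.float64(0.02), np.float64(0.0649)) (np.float64(0.03), np.float64(0.0658)) (np.float64(0.04), np.float64(0.0653)) (np.float64(0.05), np.float64(0.0655)) (np.float64(0.06), np.float64(0.0649)) (np.float64(0.07), np.float64(0.0651)) (np.float64(0.08), np.float64(0.0647)) (np.float64(0.09), np.float64(0.0664)) (np.float64(0.1), np.float64(0.0668))
```

View pics/side10.png

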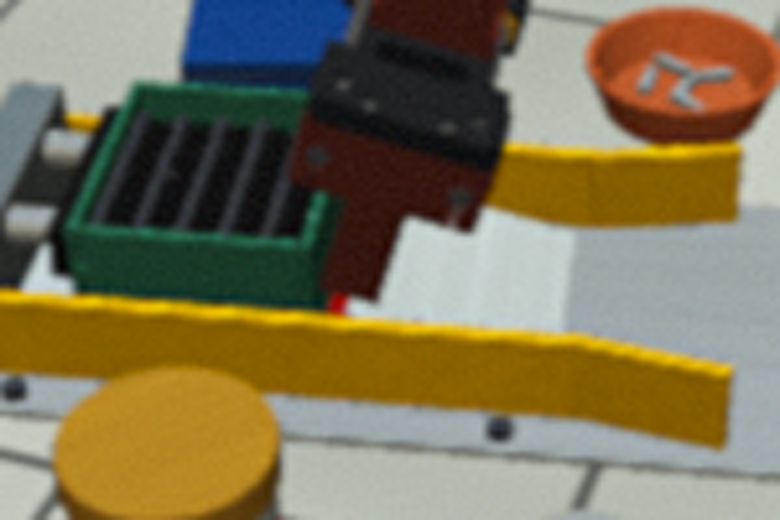

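The tote is level (rim at 65 mm everywhere). I withdraw slowly straight back so the spring seats it against the lip.

```bash
python3 -m jog '[-0.1,0,-0.03,0,0,0,5, -0.2,0,-0.06,0,0,0,5, -0.3,0,-0.09,0,0,0,5, -0.4,0,-0.11,0,0,0,5, -0.5,0,-0.14,0,0,0,5]'
python3 -c "
from h import *
print(st())"
python3 -m jog '[-0.1,0,-0.03,0,0,0,5, -0.2,0,-0.06,0,0,0,5, -0.3,0,-0.09,0,0,0,5, -0.5,0,-0.14,0,0,0,5, -1.0,0,-0.28,0,0,0,5]'
python3 -m jog '[-0.6,0,-0.17,0,0,0,5, -1.3,0,-0.4,0,0,0,5, -2,0,-0.8,0,0,0,5, -3,0,-1.5,0,0,0,5, -3.8,0,-2.5,0,0,0,5]'
python3 -m jog '[0,0,-2,0,0,0,5, 0,0,-5,0,0,0,5, 0,0,-8,0,0,0,5, 0,0,-11,0,0,0,5, 0,0,-11,0,0,0,5]'
python3 -c "
from h import *
print(st())
for k in ['top','side']:
    im=env.get_image(k);P=cloud(im);hsv=cv2.cvtColor(im['frame'],cv2.COLOR_BGR2HSV)
    cv2.imwrite('pics/end_%s.png'%k,im['frame'])
    m=(cv2.inRange(hsv,(45,60,30),(85,255,255))>0)&(P[...,0]>.6)&(P[...,0]<.85)&(P[...,1]>0)&(P[...,1]<.25)&(P[...,2]>.055)
    q=P[m]; u=(q[:,:2]-C)@EX; v=(q[:,:2]-C)@EY
    print(k,'u',np.percentile(u,[1,99]),'v',np.percentile(v,[1,99]))
    for a in np.arange(-.01,.11,.01):
        w=abs(u-a)<.005
        if w.sum()>3: print((round(a,2),round(np.percentile(q[w,2],90),4)),end=' ')
    print()
    for n,h in [('canister',0),('keycase',0),('gauge',0),('dish',0)]:
        for d in env.pinpoint(k,n)[:1]: print(n,round(d['p'],2),ray(im,*d['pixel'],h).round(3))
"
```

```text
t: 17.5
ee_pos: [0.6671, 0.1026, 0.0314]
tcp_rot: [-3.141, -0.276, 0.199]
ft_force: [-4.4, -0.7, -2.4]
gripper_width: 0.05
{'t': 17.5, 'u': np.float64(-0.0066), 'v': np.float64(-0.0001), 'z': np.float64(0.0314), 'F': array([-4.43,  0.19, -2.37]), 'w': 0.05, 'rot': array([-3.141, -0.276,  0.199])}
t: 18.0
ee_pos: [0.6616, 0.1004, 0.0339]
tcp_rot: [3.141, -0.284, 0.199]
ft_force: [0.3, -0.5, -0.2]
gripper_width: 0.0498
t: 18.5
ee_pos: [0.6147, 0.0917, 0.046]
tcp_rot: [-3.141, -0.278, 0.199]
ft_force: [-0.7, 0.1, 1.3]
gripper_width: 0.05
t: 19.0
ee_pos: [0.5877, 0.0857, 0.1563]
tcp_rot: [3.14, -0.286, 0.199]
ft_force: [-0.4, 0.3, 0.0]
gripper_width: 0.0499
{'t': 19.0, 'u': np.float64(-0.0877), 'v': np.float64(-0.001), 'z': np.float64(0.1563), 'F': array([-0.29,  0.37,  0.01]), 'w': 0.0499, 'rot': array([ 3.14 , -0.286,  0.199])}
top u [0.00241718 0.09795273] v [-0.05153595  0.0458107 ]
(np.float64(0.0), np.float64(0.0656)) (np.float64(0.01), np.float64(0.066)) (np.float64(0.02), np.float64(0.064)) (np.float64(0.03), np.float64(0.0654)) (np.float64(0.04), np.float64(0.066)) (np.float64(0
[... 269 characters left out ...]
0.76  -0.047  0.   ]
gauge 0.81 [0.531 0.246 0.   ]
dish 0.57 [ 0.594 -0.069  0.   ]
side u [0.00395719 0.0978349 ] v [-0.0499219   0.05078971]
(np.float64(0.0), np.float64(0.066)) (np.float64(0.01), np.float64(0.0666)) (np.float64(0.02), np.float64(0.0654)) (np.float64(0.03), np.float64(0.0663)) (np.float64(0.04), np.float64(0.0661)) (np.float64(0.05), np.float64(0.0656)) (np.float64(0.06), np.float64(0.0657)) (np.float64(0.07), np.float64(0.066)) (np.float64(0.08), np.float64(0.0661)) (np.float64(0.09), np.float64(0.0666)) (np.float64(0.1), np.float64(0.0604)) 
canister 0.77 [0.663 0.285 0.   ]
keycase 0.63 [ 0.761 -0.045  0.   ]
gauge 0.72 [0.538 0.243 0.   ]
dish 0.19 [0.54  0.024 0.   ]
```

```bash
python3 -c "
import cv2
im=cv2.imread('pics/end_side.png');cv2.imwrite('pics/end_sidez.png',cv2.resize(im[150:350,140:440],None,fx=2.6,fy=2.6))"
```

```text
(no output)
```

View pics/end_sidez.png

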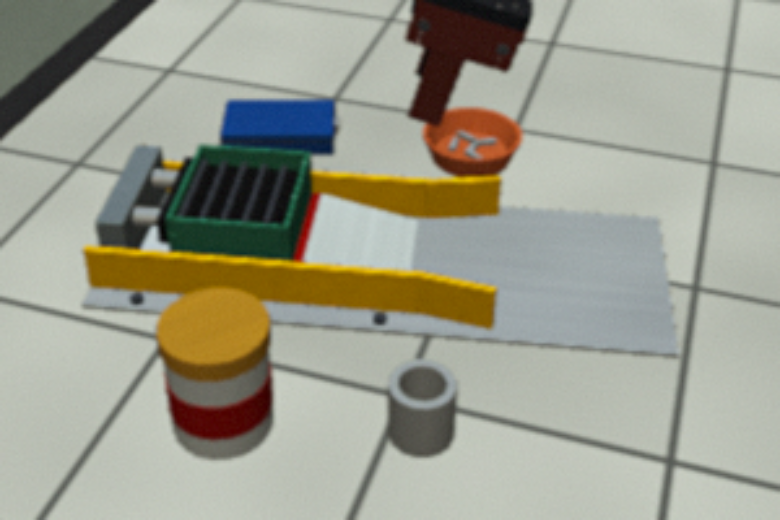

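The tote sits level in the bay behind the red lip (310,220). The bystanders are at the same pixels as before, and the arm is clear.

```bash
python3 -m jog '[0,0,0,0,0,0,5, 0,0,0,0,0,0,5, 0,0,0,0,0,0,5]'; python3 -c "
from station import env
print(env.close_job())"
```

```text
t: 19.8
ee_pos: [0.5866, 0.0859, 0.1517]
tcp_rot: [-3.141, -0.279, 0.199]
ft_force: [-0.1, -0.3, 0.7]
gripper_width: 0.0501
the job is handed in; nothing more can be done
None
```

The green tote is seated level in the sunk bay with its rear edge down behind the red lip, and I handed the job in at about 19.8 s. The hand-in gave no verdict.

**How it was done:** I pushed the tote's rear face with two half-open fingers, up the ramp, over the lip and against the buffer. I then moved the fingers down about 11 mm while still pressing and backed off slowly, so the spring pressed the tote against the lip.

**Last checks:**
- **Level:** the rim is at about 65–66 mm along its whole length in both cameras, which puts the centre at about 40–41 mm.
- **Position:** the rear edge is at the lip, with the tote centred between the rails within about 3 mm. Its centre is about 0.15 m along x in the base frame, inside the allowed 0.108–0.158 m.
- **Force:** the highest reading was about 16 N, but I only read it at the end of each move, so short peaks in between were not seen.
- **Robot:** it stood clear of everything, with readings near zero.

**What disagreed:**
- **Bystanders:** network positions for the canister, gauge and dish scattered by up to about 19 mm between looks. At the end the two cameras still disagreed by 13 mm on the canister.
- **Dish:** one side-camera hit was plainly wrong (p = 0.19). The side pictures show all four bystanders standing at the same pixels as before.
- **Cameras:** the top and side depth maps differed by about 2 mm in height and 4–5 mm sideways. I used the average of the two for the ramp's centre line.

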